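# Right the knocked-over clippings tote and hang it on its hook

## Task

The little green clippings tote has been knocked over. Stand it upright on the table and let go of it, then pick it up again and hang it by its arched handle on the hook of the stand, leaving it hanging still and free of the table. Leave the brass-wool tin, the tape roll and the side cutters where they are.

Things in the scene. Friction and masses are not known exactly. Their poses are not given: they have to be found in the camera images.
- tote: Open green metal box, 64 (x) x 60 (y) x 45 (z) mm, walls 3 mm, heavy floor, about 0.22 kg, centre of mass 14 mm above its underside. Origin: centre of the underside; z points out of the open top. The outer sides at y = +-30 mm are smooth and good to grip. At the start it lies on its +x side, z level with the handle pointing roughly away from the robot, origin 32 mm above the table.
- bottom_edge (a point): Middle of the tote's +x bottom edge (32 mm from the origin), which lies on the table at the start. The tote is righted over this edge: turned up by 30 degrees or more with this edge on the table, it falls upright by itself. Axes as the tote's.
- red_grip (a point): Middle of the red plastic grip block on the peak of the handle: 16 (x) x 26 (y) x 34 (z) mm in the tote's axes, spanning 119 to 153 mm above the tote's underside; this point is at 140 mm. Axes as the tote's.
- handle_arch (a point): Underside of the handle wire at the peak of the arch, 115 mm above the tote's underside; this rests on the hook. The fixed arch of 8 mm steel wire stands in the tote's plane x = 0: legs at y = +-26 mm up to z = 98 mm, then sloping in to the peak (top of wire z = 123 mm). The opening under it is 44 mm wide, from the rim (z = 45 mm) to z = 115 mm. Axes as the tote's.
- hook_stand: Fixed steel stand. Origin: foot of the post, at table height. Post 10 mm thick, 218 mm high; round foot plate 132 mm across, 13 mm high, centred 35 mm from the post at -x. From the post's top a 10 mm thick round hook arm runs along the stand's -x, dips to the seat (60 to 82 mm out), then rises to its open tip 125 mm out, top 226 mm above the table.
- hook_seat (a point): Top of the hook arm at its lowest place, 71 mm from the post along the stand's -x, 205 mm above the table. The handle goes over the tip from the -x side, its arch square to the arm, with the arm between rim and arch. Axes as the stand's.
- wool_tin: Bystander: brass-coloured tin of brass wool, 63 mm across, 48 mm high; origin at the centre of its underside.
- tape_roll: Bystander: black tape roll lying flat, 58 mm across, 19 mm high; origin at the centre of its underside.
- side_cutters: Bystander: small red-handled side cutters, 128 mm long along their y, 12 mm thick; origin under the middle.
Not all that is in view belongs to the job. There is more than one size of the tote; the job needs the larger.

How it is judged (in metres and radians):
On the way:
1. the tote stands upright on the table, let go (angle between tote's own z axis and vertical below 0.12 rad and height (world z) of tote below 0.008 m and contact force between tote and the fingers below 0.1 N and linear speed of tote below 0.03 m/s), for 0.2 s.
At the end, for the whole second after the job is handed in: The tote hangs on the hook by its handle: peak of the arch within 45 mm of the seat along the arm, 20 mm across it, and 10 mm below to 20 mm above it; the stand carries it; underside over 60 mm above the table; upright within 20 degrees; nearly still (0.05 m/s, 0.6 rad/s) (contact force between tote and hook_stand above 0.8 N and height (world z) of tote above 0.06 m and angle between tote's own z axis and vertical below 0.35 rad and x of handle_arch in the frame of hook_seat between -0.045 and 0.045 m and y of handle_arch in the frame of hook_seat between -0.02 and 0.02 m and z of handle_arch in the frame of hook_seat between -0.01 and 0.02 m and linear speed of tote below 0.05 m/s and angular speed of tote below 0.6 rad/s); the robot touches nothing.
It fails at once if the wool tin moved more than 30 mm (distance of wool_tin from where it was at the start of the episode above 0.03 m).
It fails at once if the tape roll moved more than 30 mm (distance of tape_roll from where it was at the start of the episode above 0.03 m).
It fails at once if the side cutters moved more than 30 mm (distance of side_cutters from where it was at the start of the episode above 0.03 m).
It also fails if it takes over 64 s, if anything falls off the work surface, if the arm or the gripper's body presses on something with over 40 N, if the wrist force passes 120 N, or if a joint passes its speed limit or range.

## Robot

A 6-joint arm with a two-finger parallel gripper is mounted at the origin on a cart in front of the work surface, level with it; the furniture and walls round the work are solid. World frame = base frame: x ahead of the robot, y to its left, z up, the work surface at z = 0. Lengths are in mm, angles in rad, forces in N, time in s.
With the tool pointing down it reaches from about 325 to 775 mm from the base axis. Payload 9.3 kg.
Tool frame: the origin (TCP) lies on the centre line of the jaws, within the pads' length; the fingertips stand 8 mm ahead of it and the grasp point (between the pads) lies 11 mm behind it; z points along the fingers, y is the line along which they close (so a half turn about z gives the same grasp; the last joint's range is limited). The gripper opens to 85 mm and grips with 20 to 120 N. Pads are 22 mm wide; open, the fingers measure 114 mm over their backs; the gripper's body (76 mm by 85 mm) begins 54 mm behind the grasp point. The pads swing forward as they close: fully open they stand 13 mm farther back than shut.
Start: joints at [0.991, 0.259, 0.021, 1.334, 0, 1.418], TCP at [227.679, 500.659, 239.279] pointing down, gripper open.
Joint ranges: [-3.04, 3.04], [-0.91, 1.82], [-1.04, 1.36], [-1.92, 1.95], [-1.52, 1.45], [-3.14, 3.14]. Speed limits (rad/s): [2.22, 2.22, 2.79, 3.14, 3.14, 3.14].

## Interface

Orientations are given as a unit quaternion [x, y, z, w].
In Python, from cell import * gives the robot as it stands.
- The arm moves only by the shell command python3 -m handwheel 'ROWS' [OPENING] [FORCE]. ROWS is JSON, a list of rows, each a list of 2 entries, a list of its own where there are three numbers: the shift along the tool's x, y, z in m, then the turn about the tool's z in degrees. A call has 1 to 10 rows; each row shifts and turns the commanded pose from where the row before left it, along the tool's axes as they then stand; what a row does not reach is not made up. A row lasts 1/10 s, in which the tool goes at most 50 mm and 8.59 degrees, less where a joint would pass 70% of its speed; a pose out of reach is approached as far as the arm can. A call with a gripper value outside its range is refused whole. OPENING is the finger opening in m, from 0 to 0.0854, set as the call begins (- or left out, the last holds). The fingers move at their own pace and stop on an object; FORCE is the grip in N (left out, the last holds). Time passes only in rows, so rows that do not move let the fingers close. It gives the time, the measured TCP pose, the force, the opening and the grip force at its end, in the units of the state.
- get_state(): the state, without advancing time (a new reading comes with each control period).
- snapshot(name): name is "side" or "top"; returns a dict with "image" (400x640x3 uint8, red, green, blue), "mtx" (3x3 intrinsics, pixels), "extrinsics" (4x4, takes a point from camera to world coordinates). Camera axes: x right, y down, z forward; pixel columns grow to the right and rows downward; lengths in mm; the calibration is good to about 2 mm. A picture is of the moment at which its call begins. There is no depth.
- finish_job(): hands the job in; it is judged then, once.
Trained networks look in a picture, given as the dict that the camera call returned (one of the last four; its "shot" number tells which), for a name from the list of things; names that differ only in an ending like _2 or _b are one class to them, and where a whole thing is asked for, a point or a joint stands for the part that bears it (a point fixed in the world has none). Each returns a list of dicts, best first, with "p" (0 to 1); they miss things now and then, are a little off and sometimes report something else, mostly with a low value. They report only what shows in the picture. A call takes as long as a camera call. They do not tell look-alikes from the thing itself.
- spot_in(target, picture): "box" ([left, top, right, bottom] in pixels, round what is visible of it).
The state is a dict: "time": time; "joints": joint angles; "dq": joint speeds; "effort": joint torques, N m; "tcp_pos": TCP position; "tool_rot": TCP orientation; "wrist_force": force on the tool from outside, world axes, zero at the start; "torque": the same for the moment, N m; "grip_width": finger opening in mm; "gripper_force": force on a finger pad.
Only numpy, scipy, OpenCV 4.12 (cv2) and the standard library are available. Lean on these libraries where they do the work, as an engineer would, in place of code of your own. Each camera call takes 0.05 s, during which the arm holds its last target. There are 200 camera calls.

## Working session

There is one attempt and no reset: what is moved stays moved. The work goes in short steps, Python scripts to look and compute and a shell command to move; the robot and the scene stay as the last step left them, time stands still between calls to the robot, and variables do not carry over. Pictures are saved under pics/ and viewed, at most 12 in all, crops included, and the job is handed in when it is done.

```bash
mkdir -p pics; cat > h.py <<'E'
from cell import *
import numpy as np, cv2
from scipy.spatial.transform import Rotation as R
def save(p,n): cv2.imwrite('pics/'+n,cv2.cvtColor(p['image'],cv2.COLOR_RGB2BGR))
def ray(p,u,v):
    d=np.linalg.inv(p['mtx'])@[u,v,1]; E=np.array(p['extrinsics']); return E[:3,3],E[:3,:3]@d
def atz(p,u,v,z):
    o,d=ray(p,u,v); return o+d*(z-o[2])/d[2]
def proj(p,X):
    E=np.array(p['extrinsics']); c=E[:3,:3].T@(np.array(X,float)-E[:3,3]); q=p['mtx']@c; return q[:2]/q[2]
def tri(p,a,q,b):
    o1,d1=ray(p,*a);o2,d2=ray(q,*b);d1/=np.linalg.norm(d1);d2/=np.linalg.norm(d2)
    s=np.linalg.lstsq(np.c_[d1,-d2],o2-o1,rcond=None)[0]
    A=o1+s[0]*d1;B=o2+s[1]*d2; return (A+B)/2,np.linalg.norm(A-B)
E
python3 - <<'E'
from h import *
np.set_printoptions(precision=3,suppress=True)
s=get_state(); print(s)
for n in('top','side'):
    p=snapshot(n); save(p,n+'0.png'); print(n,np.array(p['mtx']),np.array(p['extrinsics']))
    for t in('tote','red_grip','hook_stand','wool_tin','tape_roll','side_cutters'):
        print(t,[(np.round(d['box']).astype(int).tolist(),round(d['p'],2)) for d in spot_in(t,p)])
E
```

```text
{'time': 0.0, 'joints': array([0.991, 0.259, 0.021, 1.334, 0.   , 1.418]), 'dq': array([-0.   ,  0.   ,  0.   , -0.001,  0.001, -0.002]), 'effort': array([ -0.002, -55.564,  34.453,   0.014,  -0.   ,  -0.   ]), 'tcp_pos': array([227.547, 500.433, 238.685]), 'tool_rot': array([ 0.212,  0.977, -0.001, -0.   ]), 'wrist_force': array([1.134, 1.02 , 0.179]), 'torque': array([-0.008, -0.005, -0.043]), 'gripper_force': 0.0, 'grip_width': 85.5742385665494}
top [[435.506   0.    321.166]
 [  0.    435.506 196.797]
 [  0.      0.      1.   ]] [[   0.016   -0.997    0.072  485.907]
 [  -1.      -0.016    0.002   35.831]
 [  -0.001   -0.072   -0.997 1474.192]
 [   0.       0.       0.       1.   ]]
tote [([287, 207, 320, 230], 0.79), ([341, 186, 361, 231], 0.62)]
red_grip [([286, 211, 317, 230], 0.57)]
hook_stand [([224, 171, 262, 219], 0.81)]
wool_tin [([248, 238, 264, 256], 0.62)]
tape_roll [([296, 134, 313, 147], 0.66)]
side_cutters [([408, 228, 422, 266], 0.49)]
side [[455.595   0.    322.654]
 [  0.    455.595 196.517]
 [  0.      0.      1.   ]] [[   0.961   -0.133    0.242  282.726]
 [  -0.276   -0.466    0.841 -996.823]
 [   0.001   -0.875   -0.484  757.371]
 [   0.       0.       0.       1.   ]]
tote [([290, 240, 350, 275], 0.86), ([277, 218, 308, 236], 0.78), ([370, 214, 388, 232], 0.53)]
red_grip [([292, 243, 351, 274], 0.87), ([278, 219, 308, 241], 0.83)]
hook_stand [([277, 140, 326, 210], 0.86)]
wool_tin [([243, 201, 265, 222], 0.86), ([369, 214, 389, 232], 0.39)]
tape_roll [([369, 215, 388, 233], 0.66)]
side_cutters [([268, 326, 325, 345], 0.76)]
```

View pics/top0.png

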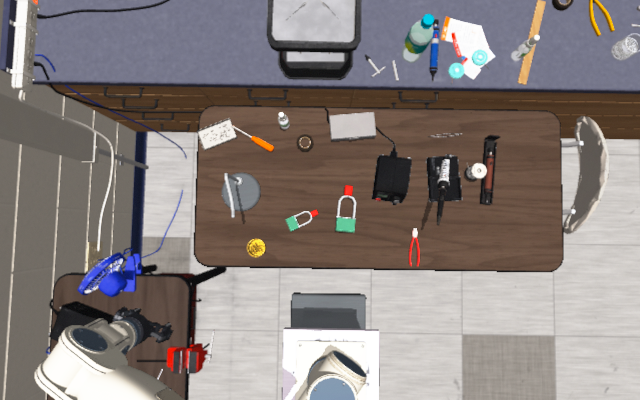

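View pics/side0.png

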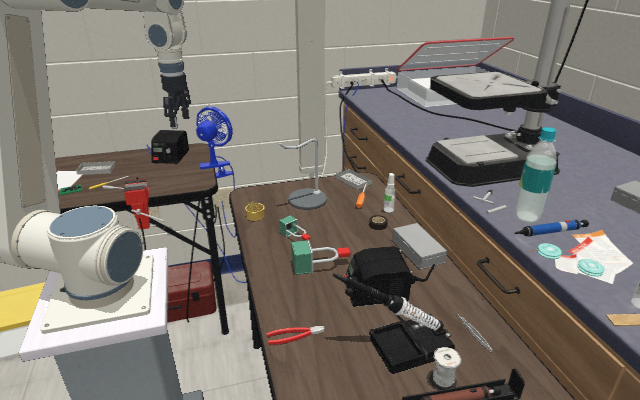

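Both pictures show two lying green totes. Tote A is at top (346,210) / side (320,257). Tote B is at top (302,220) / side (293,228). A looks clearly larger, and the task wants the larger one. The hook stand is at top (235,195), with its foot at (240,190). The enlarged crop should confirm this.

```bash
python3 - <<'E'
from h import *
np.set_printoptions(precision=1,suppress=True)
p=snapshot('top'); q=snapshot('side')
a=cv2.resize(p['image'][165:240,215:370],None,fx=5,fy=5,interpolation=cv2.INTER_CUBIC)
b=cv2.resize(q['image'][130:280,265:400],None,fx=2.5,fy=2.5,interpolation=cv2.INTER_CUBIC)[:225]
cv2.imwrite('pics/crop1.png',cv2.cvtColor(a,cv2.COLOR_RGB2BGR))
c=cv2.resize(q['image'][132:282,262:402],None,fx=4,fy=4,interpolation=cv2.INTER_CUBIC)
cv2.imwrite('pics/crop2.png',cv2.cvtColor(c,cv2.COLOR_RGB2BGR))
# green/red segmentation in top
hsv=cv2.cvtColor(p['image'],cv2.COLOR_RGB2HSV)
for n,m in(('green',cv2.inRange(hsv,(65,80,40),(95,255,255))),('red',cv2.inRange(hsv,(0,190,120),(4,255,255)))):
    k,l,st,ce=cv2.connectedComponentsWithStats(m)
    for i in range(1,k):
        x,y,w,hh,ar=st[i]
        if ar>15 and 100<y<270 and 195<x<560:
            print(n,st[i],ce[i],'z32',atz(p,*ce[i],32)); print(cv2.minAreaRect(np.argwhere(l==i)[:,::-1].astype(np.float32)))
E
```

```text
green [286 216  12  15 119] [291.6 223.2] z32 [500.5 135.1  32. ]
((291.6000061035156, 223.20001220703125), (13.416406631469727, 8.944271087646484), 63.43495178222656)
green [335 218  21  15 257] [344.9 224.8] z32 [498.1 -41.1  32. ]
((344.91583251953125, 224.84158325195312), (19.104713439941406, 13.433002471923828), 5.710592269897461)
red [344 185   9  11  81] [347.9 189.8] z32 [614.1 -49.8  32. ]
((347.8783874511719, 189.729736328125), (8.219949722290039, 9.699540138244629), 9.462322235107422)
red [311 210   7   7  37] [314.1 212.6] z32 [536.7  61.3  32. ]
((314.20001220703125, 212.59999084472656), (5.692099571228027, 6.324554920196533), 71.56504821777344)
red [409 238   5  28  54] [410.3 251.1] z32 [ 415.1 -257.2   32. ]
((410.2311096191406, 251.4077606201172), (2.780055046081543, 27.04596519470215), 6.842773914337158)
red [415 239   5  27  66] [417.5 251.8] z32 [ 413.  -280.9   32. ]
((417.570556640625, 251.9176483154297), (26.15350914001465, 3.1445565223693848), 85.60128784179688)
```

View pics/crop1.png

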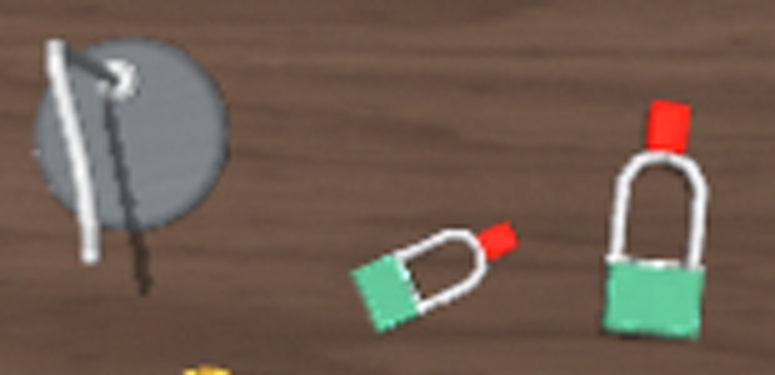

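View pics/crop2.png

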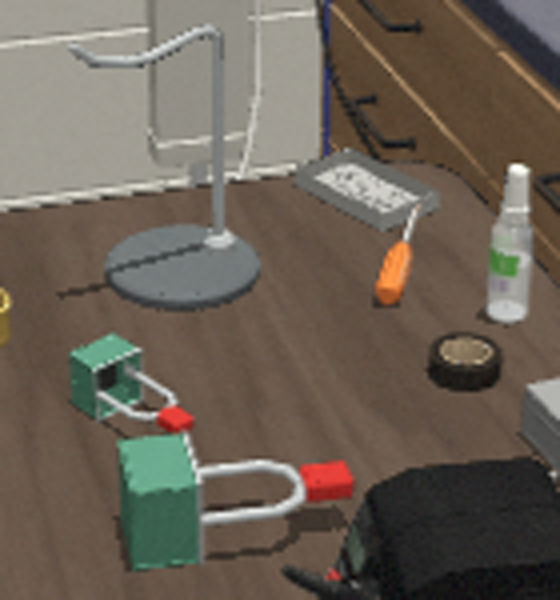

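```bash
python3 - <<'E'
from h import *
np.set_printoptions(precision=1,suppress=True)
p=snapshot('top'); q=snapshot('side')
c1=lambda u,v:(215+(u+.5)/5-.5,165+(v+.5)/5-.5)
c2=lambda u,v:(262+(u+.5)/4-.5,132+(v+.5)/4-.5)
for n,a,b in(('posttop',(56,46),(210,32)),('tip',(90,258),(76,50)),('foot',(118,82),(220,243)),('grip',(668,127),(327,481))):
    print(n,tri(p,c1(*a),q,c2(*b)))
print('top only: posttop@215',atz(p,*c1(56,46),215),'tip@221',atz(p,*c1(90,258),221),'foot@13',atz(p,*c1(118,82),13))
print('plate',atz(p,*c1(133,135),13), atz(q,*c2(182,265),13))
print('tin',atz(p,256,247,48),'green@64',atz(p,344.9,224.8,60),'red',atz(p,347.9,189.8,40))
E
```

```text
posttop (array([636. , 318.4, 212. ]), np.float64(7.244864365682081))
tip (array([517.3, 292.2, 220. ]), np.float64(2.493909857710446))
foot (array([639.3, 318.2,  19.7]), np.float64(0.09337174779044312))
grip (array([613.2, -50.6,  33.5]), np.float64(0.5492688546989415))
top only: posttop@215 [639.2 317.  215. ] tip@221 [516.1 292.2 221. ] foot@13 [640.  319.5  13. ]
plate [604.3 308.3  13. ] [601.7 301.4  13. ]
tin [421.2 248.4  48. ] green@64 [497.8 -39.6  60. ] red [613.6 -49.2  40. ]
```

Tote A is the larger one and fits the description, with its handle pointing away. Its grip is at about (613,-50,32) and its yaw is -5°. The post is at (639,318) and the hook arm's yaw is 12°, so the seat is at about (570,304).

```bash
python3 -m handwheel '[[[0,0,-0.01],-6.5],[[0,0,-0.01],-6.5],[[0,0,-0.01],-6.4],[[-0.027,-0.032,0],0],[[-0.027,-0.032,0],0],[[-0.027,-0.032,0],0],[[-0.027,-0.032,0],0],[[-0.027,-0.032,0],0],[[-0.027,-0.032,0],0],[[-0.027,-0.032,0],0]]' 0.07 20
python3 -m handwheel '[[[-0.027,-0.032,0],0],[[-0.027,-0.032,0],0],[[-0.027,-0.032,0],0],[[-0.027,-0.032,0],0],[[-0.027,-0.032,0],0],[[-0.027,-0.032,0],0],[[-0.027,-0.032,0],0],[[-0.027,-0.032,0],0],[[-0.027,-0.032,0],0],[[0,0,0],0]]'
```

```text
time: 1.9
tcp_pos: [396.9, 259.4, 269.5]
tool_rot: [0.044, 0.999, 0.0, 0.0]
wrist_force: [0.8, -0.7, -0.7]
grip_width: 70.1
gripper_force: 0.0
time: 2.9
tcp_pos: [615.0, -51.6, 267.6]
tool_rot: [0.046, 0.999, -0.0, -0.001]
wrist_force: [-0.8, 1.2, -0.2]
grip_width: 69.7
gripper_force: 0.0
```

```bash
python3 -m handwheel '[[[0,0,0.035],0],[[0,0,0.035],0],[[0,0,0.035],0],[[0,0,0.035],0],[[0,0,0.035],0],[[0,0,0.03],0],[[0,0,0.02],0],[[0,0,0.012],0],[[0,0,0],0],[[0,0,0],0]]'
python3 - <<'E'
from h import *
p=snapshot('side'); c=cv2.resize(p['image'][150:290,240:420],None,fx=4,fy=4,interpolation=cv2.INTER_CUBIC)
cv2.imwrite('pics/c3.png',cv2.cvtColor(c,cv2.COLOR_RGB2BGR))
E
```

```text
time: 3.9
tcp_pos: [613.3, -47.3, 33.1]
tool_rot: [0.044, 0.999, -0.0, 0.0]
wrist_force: [-0.1, 0.3, 0.5]
grip_width: 70.0
gripper_force: 0.0
```

View pics/c3.png

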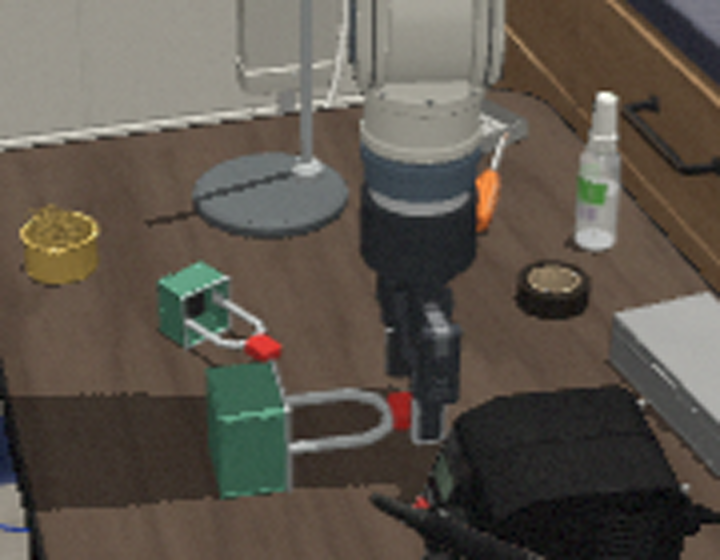

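The fingers straddle the red grip at crop (410,410), with the tote still lying undisturbed. Next I close gently.

```bash
python3 -m handwheel '[[[0,-0.003,0],0],[[0,0,0],0],[[0,0,0],0],[[0,0,0],0],[[0,0,0],0],[[0,0,0],0],[[0,0,0],0],[[0,0,0],0]]' 0.015 20
```

```text
time: 4.75
tcp_pos: [613.0, -50.5, 32.5]
tool_rot: [0.044, 0.999, -0.0, 0.0]
wrist_force: [2.6, -0.1, 2.4]
grip_width: 25.1
gripper_force: 24.3
```

```bash
python3 -m handwheel '[[[0.0035,0,-0.012],0],[[0.004,0,-0.012],0],[[0.0055,0,-0.011],0],[[0.006,0,-0.011],0],[[0.0075,0,-0.01],0],[[0.0075,0,-0.009],0],[[0.009,0,-0.0085],0],[[0.0095,0,-0.008],0],[[0,0,0],0],[[0,0,0],0]]'
python3 - <<'E'
from h import *
p=snapshot('side'); c=cv2.resize(p['image'][150:290,240:420],None,fx=4,fy=4,interpolation=cv2.INTER_CUBIC)
cv2.imwrite('pics/c4.png',cv2.cvtColor(c,cv2.COLOR_RGB2BGR))
E
```

```text
time: 5.75
tcp_pos: [560.2, -45.8, 114.0]
tool_rot: [0.044, 0.999, -0.0, 0.0]
wrist_force: [0.3, 0.0, -1.3]
grip_width: 25.1
gripper_force: 23.5
```

View pics/c4.png

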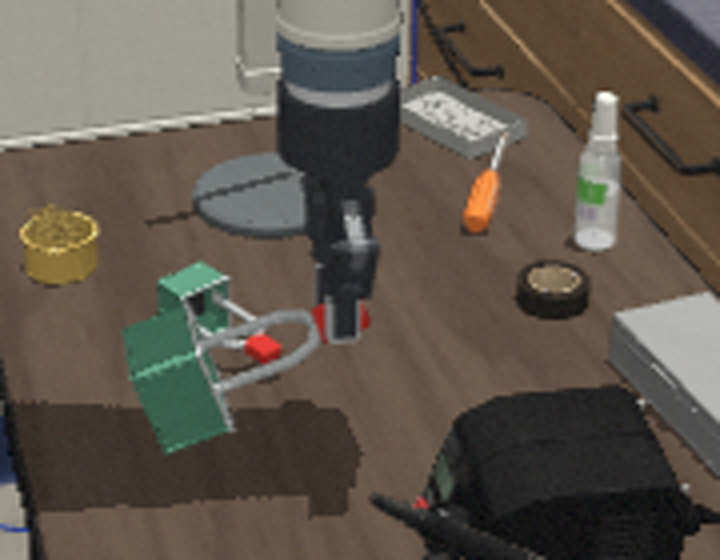

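The tote hangs from the grip at about 20° tilt, at crop (180,380), with pad friction holding it clear of the table. Quick upward strokes should make it swing further towards upright.

```bash
python3 -m handwheel '[[[0,0,-0.05],0],[[0,0,0.0],0],[[0,0,-0.05],0],[[0,0,0],0],[[0,0,0.02],0],[[0,0,0.02],0],[[0,0,-0.05],0],[[0,0,0],0],[[0,0,0],0],[[0,0,0],0]]'
python3 - <<'E'
from h import *
p=snapshot('side'); c=cv2.resize(p['image'][100:250,220:400],None,fx=4,fy=4,interpolation=cv2.INTER_CUBIC)
cv2.imwrite('pics/c5.png',cv2.cvtColor(c,cv2.COLOR_RGB2BGR))
E
```

```text
time: 6.8
tcp_pos: [560.4, -45.8, 222.9]
tool_rot: [0.044, 0.999, 0.0, -0.0]
wrist_force: [-0.3, -0.1, -2.8]
grip_width: 25.5
gripper_force: 23.9
```

View pics/c5.png

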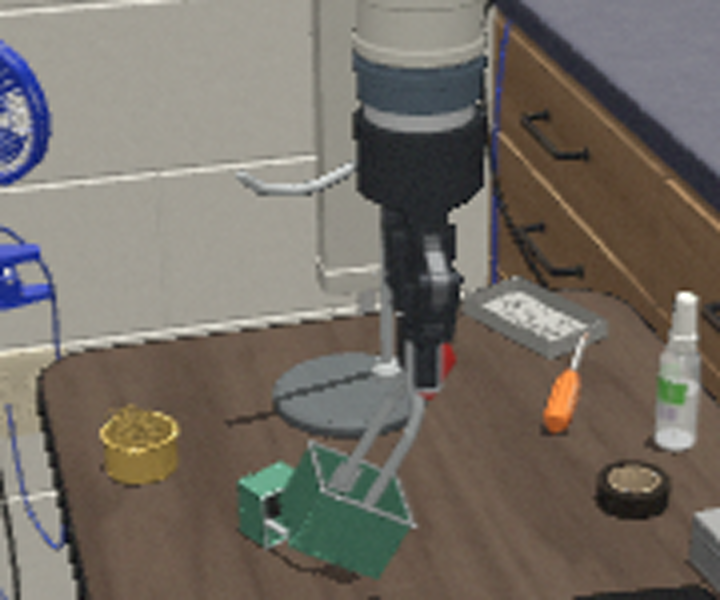

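It now leans only about 30–35° from upright. I'll lower it until the bottom edge touches.

```bash
python3 -m handwheel '[[[0,0,0.02],0],[[0,0,0.02],0],[[0,0,0.02],0],[[0,0,0.01],0],[[0,0,0.005],0],[[0,0,0],0],[[0,0,0],0]]'
python3 -m handwheel '[[[0,0,0.004],0],[[0,0,0],0],[[0,0,0],0]]'
python3 -m handwheel '[[[0,0,0.004],0],[[0,0,0],0],[[0,0,0],0]]'
```

```text
time: 7.55
tcp_pos: [560.7, -45.9, 149.4]
tool_rot: [0.044, 0.999, -0.0, 0.0]
wrist_force: [-0.1, 0.4, -1.7]
grip_width: 25.2
gripper_force: 23.9
time: 7.85
tcp_pos: [560.4, -45.8, 145.0]
tool_rot: [0.044, 0.999, -0.0, 0.0]
wrist_force: [-0.2, -0.2, -0.6]
grip_width: 25.1
gripper_force: 23.9
time: 8.15
tcp_pos: [560.2, -45.7, 140.6]
tool_rot: [0.044, 0.999, 0.0, -0.0]
wrist_force: [-0.6, -0.5, -1.5]
grip_width: 25.3
gripper_force: 23.9
```

```bash
python3 -m handwheel '[[[0,0,0.003],0],[[0,0,0],0],[[0,0,0],0]]'|grep -E 'tcp|wrist'
python3 -m handwheel '[[[0,0,0.003],0],[[0,0,0],0],[[0,0,0],0]]'|grep -E 'tcp|wrist'
python3 -m handwheel '[[[0,0,0.003],0],[[0,0,0],0],[[0,0,0],0]]'|grep -E 'tcp|wrist'
```

```text
tcp_pos: [560.3, -45.7, 137.7]
wrist_force: [0.0, -0.5, -2.0]
tcp_pos: [560.3, -45.8, 134.7]
wrist_force: [0.3, 0.4, -2.3]
tcp_pos: [561.8, -46.0, 133.5]
wrist_force: [1.3, -0.1, 10.5]
```

```bash
python3 -m handwheel '[[[0.008,0,-0.002],0],[[0.008,0,-0.002],0],[[0.008,0,-0.0015],0],[[0.008,0,-0.001],0],[[0.008,0,-0.0005],0],[[0.006,0,0],0],[[0.006,0,0],0],[[0.006,0,0],0],[[0.006,0,0.001],0],[[0,0,0],0]]'
python3 - <<'E'
from h import *
p=snapshot('side'); c=cv2.resize(p['image'][130:280,220:400],None,fx=4,fy=4,interpolation=cv2.INTER_CUBIC)
cv2.imwrite('pics/c6.png',cv2.cvtColor(c,cv2.COLOR_RGB2BGR))
E
```

```text
time: 10.05
tcp_pos: [495.7, -40.0, 137.7]
tool_rot: [0.044, 0.999, 0.0, -0.0]
wrist_force: [0.1, -0.3, -1.1]
grip_width: 25.4
gripper_force: 24.2
```

View pics/c6.png

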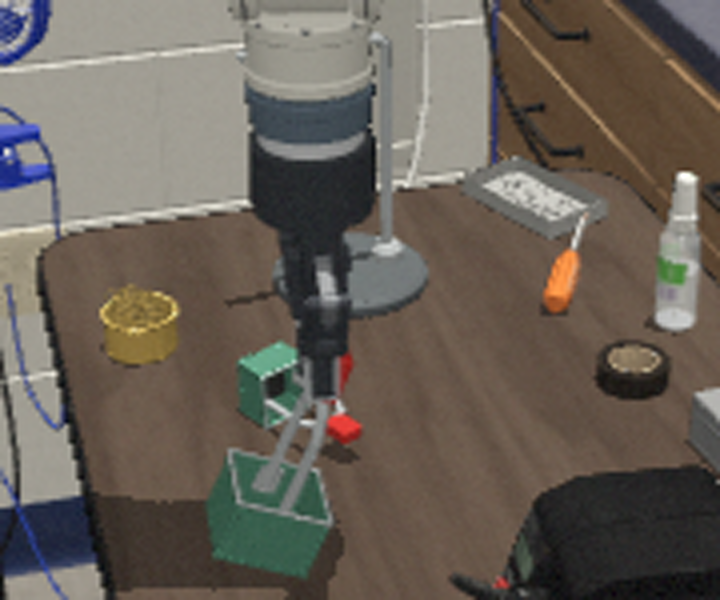

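It slid rather than turned: it is still leaning about 25° from upright, well past the 30° turn. I'll lower the edge to the table and let go.

```bash
python3 -m handwheel '[[[0,0,0.003],0],[[0,0,0],0],[[0,0,0],0]]'|grep -E 'tcp|wrist'
python3 -m handwheel '[[[0,0,0.0015],0],[[0,0,0],0],[[0,0,0],0]]'|grep -E 'tcp|wrist'
```

```text
tcp_pos: [498.2, -40.4, 136.3]
wrist_force: [0.2, 0.4, 11.5]
tcp_pos: [499.2, -40.6, 135.8]
wrist_force: [1.1, 0.7, 18.2]
```

```bash
python3 -m handwheel '[[[0,0,-0.001],0],[[0,0,0],0],[[0,0,0],0],[[0,0,0],0],[[0,0,0],0],[[0,0,0],0],[[0,0,0],0],[[0,0,0],0],[[0,0,0],0],[[0,0,0],0]]' 0.07
python3 -m handwheel '[[[0,0,-0.03],0],[[0,0,-0.04],0],[[0,0,-0.04],0],[[0,0,-0.02],0],[[0,0,0],0]]' |grep tcp
python3 - <<'E'
from h import *
np.set_printoptions(precision=1,suppress=True)
q=snapshot('side'); c=cv2.resize(q['image'][130:280,220:400],None,fx=4,fy=4,interpolation=cv2.INTER_CUBIC)
cv2.imwrite('pics/c7.png',cv2.cvtColor(c,cv2.COLOR_RGB2BGR))
for t in('tote','red_grip'): print(t,[(np.round(d['box']),d['p']) for d in spot_in(t,q)])
hsv=cv2.cvtColor(q['image'],cv2.COLOR_RGB2HSV); m=cv2.inRange(hsv,(0,170,90),(5,255,255))
k,l,st,ce=cv2.connectedComponentsWithStats(m)
for i in range(1,k):
    if st[i][4]>15 and 200<ce[i][0]<400: print(st[i],ce[i],atz(q,*ce[i],136))
E
```

```text
time: 11.7
tcp_pos: [496.6, -40.1, 134.3]
tool_rot: [0.044, 0.999, -0.0, 0.0]
wrist_force: [0.1, -0.7, 0.6]
grip_width: 70.2
gripper_force: 0.0
tcp_pos: [497.6, -40.4, 267.3]
tote [(array([270., 218., 296., 278.]), 0.62), (array([284., 215., 311., 237.]), 0.54)]
red_grip [(array([286., 219., 309., 242.]), 0.81), (array([271., 216., 296., 278.]), 0.75)]
[278 219   7  15  88] [280.6 226.1] [448.7 -36.3 136. ]
[301 234   9   7  43] [305.3 236.6] [496.9 -99.5 136. ]
[268 329  43  15 216] [288.9 335.9] [ 390.2 -402.7  136. ]
```

View pics/c7.png

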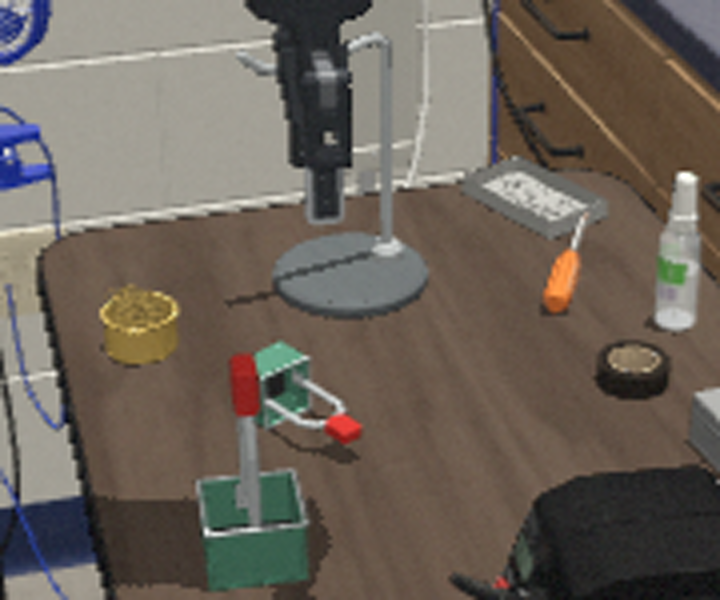

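The tote stands upright and released, with its red grip at crop (243,385). I'll refine the grip position with both cameras.

```bash
python3 - <<'E'
from h import *
np.set_printoptions(precision=1,suppress=True)
p=snapshot('top'); q=snapshot('side')
for im,n in((p,'top'),(q,'side')):
    hsv=cv2.cvtColor(im['image'],cv2.COLOR_RGB2HSV); 
    for nm,m in(('red',cv2.inRange(hsv,(0,170,90),(5,255,255))),('green',cv2.inRange(hsv,(65,80,30),(95,255,255)))):
        k,l,st,ce=cv2.connectedComponentsWithStats(m)
        for i in range(1,k):
            if st[i][4]>10 and 265<ce[i][0]<370 and 180<ce[i][1]<290: print(n,nm,st[i],ce[i],atz(im,*ce[i],153 if nm=='red' else 45),cv2.minAreaRect(np.argwhere(l==i)[:,::-1].astype(np.float32)))
# predicted pixel boxes of block for candidates: fit centre+yaw to side centroid
def cen(im,x,y,yaw):
    r=R.from_euler('z',yaw,degrees=True).as_matrix()
    C=np.array([[a,b,c] for a in(-8,8) for b in(-13,13) for c in(119,153)])
    u=np.array([proj(im,r@v+[x,y,0]) for v in C]); return np.r_[u.min(0),u.max(0)]
for x,y in((445,-36),(450,-36),(450,-28),(445,-28)): print(x,y,cen(q,x,y,-5),cen(p,x,y,-5))
E
```

```text
top red [311 209   8   8  42] [314.2 212.6] [532.4  58.9 153. ] ((314.1000061035156, 212.70001220703125), (5.81377649307251, 6.708203315734863), 63.43495178222656)
top green [286 216  12  15 120] [291.6 223.2] [500.5 134.1  45. ] ((291.6000061035156, 223.20001220703125), (13.416406631469727, 8.944271087646484), 63.43495178222656)
side red [278 219   7  15  87] [280.7 226.1] [444.2 -62.7 153. ] ((281.0, 226.0), (14.0, 6.0), 90.0)
side red [302 234   8   7  43] [305.4 236.7] [ 491.3 -124.4  153. ] ((305.5, 237.0), (6.0, 7.0), 90.0)
side green [284 216  11   8  51] [288.6 218.9] [503.5 136.2  45. ] ((288.7413330078125, 218.60345458984375), (5.385164737701416, 10.21324348449707), 68.19859313964844)
side green [289 222   8  11  42] [292.8 228.3] [504.3  83.   45. ] ((292.0384216308594, 227.8076629638672), (9.707253456115723, 6.379053115844727), 56.3099365234375)
side green [285 249  10  11  90] [289.4 254.2] [468.2 -36.3  45. ] ((289.5549011230469, 253.99388122558594), (10.932723045349121, 8.171934127807617), 83.6598129272461)
side green [271 250  11  12  92] [275.5 255.8] [431.5 -33.1  45. ] ((275.9864807128906, 255.4188995361328), (11.014732360839844, 9.370742797851562), 80.53767395019531)
side green [271 262  26  15 309] [283.6 269.3] [440.5 -94.7  45. ] ((283.6076965332031, 269.361572265625), (12.527507781982422, 24.43484115600586), 82.87498474121094)
445 -36 [275.1 217.5 283.2 235. ] [340.1 238.7 349.7 245.2]
450 -36 [277.1 217.2 285.2 234.7] [340.1 237.1 349.7 243.5]
450 -28 [276.5 215.6 284.5 233. ] [337.6 237.  347.1 243.5]
445 -28 [274.5 215.9 282.6 233.3] [337.5 238.7 347.  245.1]
```

```bash
python3 -m handwheel '[[[0.0235,-0.0005,0],0],[[0.0235,-0.0005,0],0],[[0,0,0.03],0],[[0,0,0.035],0],[[0,0,0.035],0],[[0,0,0.025],0],[[0,0,0.011],0],[[0,0,0],0],[[0,0,0],0]]'
python3 -m handwheel '[[[0,0,0],0],[[0,0,0],0],[[0,0,0],0],[[0,0,0],0],[[0,0,0],0],[[0,0,0],0],[[0,0,0],0]]' 0.015 60
python3 -m handwheel '[[[0,0,-0.01],0],[[0,0,-0.02],0],[[0,0,-0.03],0],[[0,0,-0.03],0],[[0,0,-0.03],0],[[0,0,-0.02],0],[[0,0,0],0],[[0,0,0],0]]'
python3 - <<'E'
from h import *
q=snapshot('side'); c=cv2.resize(q['image'][100:280,220:400],None,fx=3,fy=3,interpolation=cv2.INTER_CUBIC)
cv2.imwrite('pics/c8.png',cv2.cvtColor(c,cv2.COLOR_RGB2BGR))
E
```

```text
time: 13.35
tcp_pos: [450.0, -37.1, 128.9]
tool_rot: [0.044, 0.999, -0.0, 0.0]
wrist_force: [0.5, 0.0, -0.4]
grip_width: 70.5
gripper_force: 0.0
time: 14.05
tcp_pos: [450.1, -36.8, 129.1]
tool_rot: [0.044, 0.999, 0.0, 0.001]
wrist_force: [-0.5, 2.7, 6.5]
grip_width: 25.4
gripper_force: 59.4
time: 14.85
tcp_pos: [449.5, -37.0, 267.9]
tool_rot: [0.044, 0.999, -0.0, -0.0]
wrist_force: [-0.4, -1.1, -2.9]
grip_width: 24.9
gripper_force: 59.1
```

View pics/c8.png

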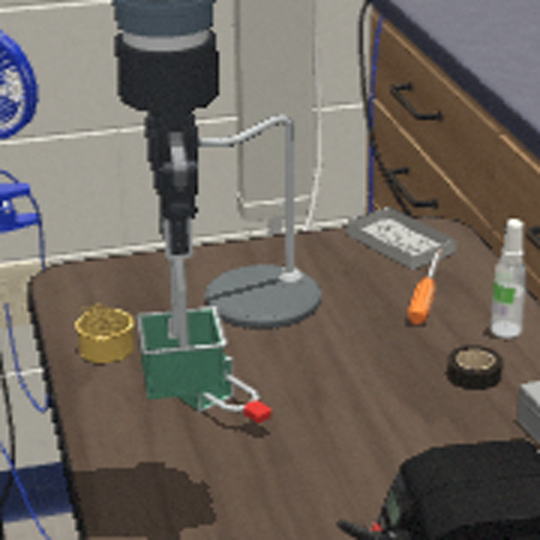

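The tote is held upright, clear of the table and the small tote. I'll turn it square to the hook arm and move to a point in front of the tip.

```bash
python3 -m handwheel '[[[0,0,0],-5.7],[[0,0,0],-5.7],[[0,0,0],-5.7],[[-0.003,0.014,0],0],[[-0.007,0.03,0],0],[[-0.007,0.03,0],0],[[-0.007,0.03,0],0],[[-0.007,0.03,0],0],[[-0.007,0.03,0],0],[[-0.007,0.03,0],0]]' |grep -E 'tcp|rot'
python3 -m handwheel '[[[-0.007,0.03,0],0],[[-0.007,0.03,0],0],[[-0.006,0.03,0.005],0],[[-0.004,0.016,0.005],0],[[0,0.006,0.005],0],[[0,0,0],0],[[0,0,0],0],[[0,0,0],0]]'
python3 - <<'E'
from h import *
np.set_printoptions(precision=1,suppress=True)
s=get_state(); r=R.from_quat(s['tool_rot']).as_matrix()
print(r[:,0], 'to seat in tool axes',r.T@(np.array([569.6,303.6,219])-s['tcp_pos']))
E
```

```text
tcp_pos: [452.5, 163.3, 266.8]
tool_rot: [-0.105, 0.994, -0.0, -0.001]
time: 16.7
tcp_pos: [453.5, 275.7, 253.6]
tool_rot: [-0.104, 0.995, -0.0, 0.0]
wrist_force: [-0.5, -0.2, -2.3]
grip_width: 25.1
gripper_force: 59.6
[-1.  -0.2 -0. ] to seat in tool axes [-119.4    3.2   34.6]
```

```bash
python3 -m handwheel '[[[-0.01,0.003,0],0],[[-0.015,0,0],0],[[-0.015,0,0],0],[[-0.015,0,0],0],[[-0.015,0,0],0],[[-0.015,0,0],0],[[-0.015,0,0],0],[[-0.012,0,0],0],[[-0.007,0,0],0],[[0,0,0],0]]'
python3 - <<'E'
from h import *
np.set_printoptions(precision=1,suppress=True)
s=get_state(); r=R.from_quat(s['tool_rot']).as_matrix()
print('to seat in tool axes',r.T@(np.array([569.6,303.6,219])-s['tcp_pos']))
q=snapshot('side'); c=cv2.resize(q['image'][110:230,240:380],None,fx=5,fy=5,interpolation=cv2.INTER_CUBIC)
cv2.imwrite('pics/c9.png',cv2.cvtColor(c,cv2.COLOR_RGB2BGR))
E
```

```text
time: 17.7
tcp_pos: [570.1, 304.2, 252.7]
tool_rot: [-0.105, 0.995, -0.0, -0.0]
wrist_force: [-0.2, -0.2, -2.0]
grip_width: 25.2
gripper_force: 59.6
to seat in tool axes [ 0.6 -0.5 33.7]
```

View pics/c9.png

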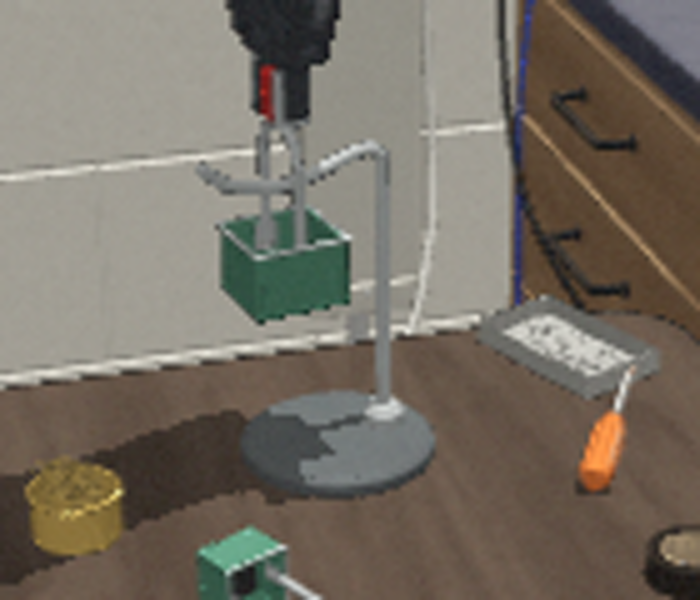

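The hook arm at crop (210–380,170) passes between the handle legs at (265/298,190), above the rim. I'll lower until the force changes.

```bash
python3 -m handwheel '[[[0,0,0.01],0],[[0,0,0.01],0],[[0,0,0.006],0],[[0,0,0.003],0],[[0,0,0],0],[[0,0,0],0],[[0,0,0],0]]'|grep -E 'tcp|wrist'
python3 -m handwheel '[[[0,0,0.003],0],[[0,0,0],0],[[0,0,0],0]]'|grep -E 'tcp|wrist'
```

```text
tcp_pos: [569.2, 304.5, 224.7]
wrist_force: [-1.6, 0.1, -2.5]
tcp_pos: [569.0, 304.4, 221.2]
wrist_force: [0.5, -0.6, -1.2]
```

```bash
python3 -m handwheel '[[[0,0,0.002],0],[[0,0,0],0],[[0,0,0],0]]'|grep -E 'tcp|wrist'
python3 -m handwheel '[[[0,0,0.002],0],[[0,0,0],0],[[0,0,0],0]]'|grep -E 'tcp|wrist'
```

```text
tcp_pos: [569.1, 304.5, 219.4]
wrist_force: [0.6, 0.7, -0.4]
tcp_pos: [569.3, 304.6, 219.0]
wrist_force: [-2.7, -0.8, 9.4]
```

```bash
python3 -m handwheel '[[[0,0,-0.001],0],[[0,0,0],0],[[0,0,0],0],[[0,0,0],0],[[0,0,0],0]]' 0.06|grep -E 'wid|wrist'
python3 -m handwheel '[[[0,0,-0.01],0],[[0,0,-0.03],0],[[0,0,-0.04],0],[[0,0,-0.04],0],[[0,0,-0.02],0],[[0,0,0],0],[[0,0,0],0],[[0,0,0],0],[[0,0,0],0],[[0,0,0],0]]'
python3 -m handwheel '[[[0,0,0],0],[[0,0,0],0],[[0,0,0],0],[[0,0,0],0],[[0,0,0],0],[[0,0,0],0],[[0,0,0],0],[[0,0,0],0],[[0,0,0],0],[[0,0,0],0]]' >/dev/null
python3 - <<'E'
from h import *
q=snapshot('side'); c=cv2.resize(q['image'][110:230,240:380],None,fx=5,fy=5,interpolation=cv2.INTER_CUBIC)
cv2.imwrite('pics/c10.png',cv2.cvtColor(c,cv2.COLOR_RGB2BGR))
import subprocess
E
python3 -m handwheel '[[[0,0,0],0],[[0,0,0],0],[[0,0,0],0],[[0,0,0],0],[[0,0,0],0],[[0,0,0],0],[[0,0,0],0],[[0,0,0],0],[[0,0,0],0],[[0,0,0],0]]' >/dev/null
python3 - <<'E'
from h import *
q=snapshot('side'); a=cv2.imread('pics/c10.png'); c=cv2.resize(q['image'][110:230,240:380],None,fx=5,fy=5,interpolation=cv2.INTER_CUBIC)
d=cv2.absdiff(a,cv2.cvtColor(c,cv2.COLOR_RGB2BGR)); print('change',d.max(),(d>25).sum())
E
```

```text
wrist_force: [-0.1, -0.4, -0.9]
grip_width: 59.9
time: 20.85
tcp_pos: [568.9, 304.4, 357.5]
tool_rot: [-0.105, 0.994, -0.0, -0.001]
wrist_force: [-0.2, -0.0, 0.8]
grip_width: 60.2
gripper_force: 0.0
change 16 0
```

View pics/c10.png

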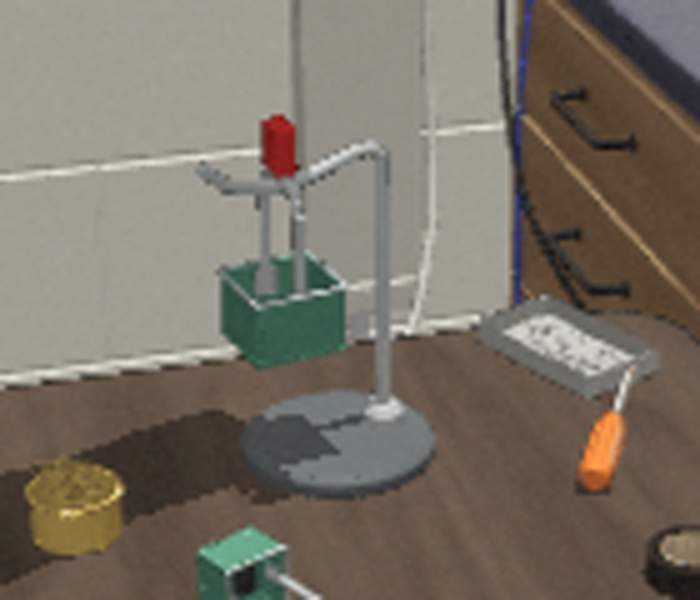

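The tote hangs upright and still on the hook seat, with its grip at crop (279,148), and the gripper is clear of it.

```bash
python3 -c "
from cell import *
print(finish_job())"
```

```text
the job is handed in; nothing more can be done
None
```

I stood the larger green tote upright, let go of it, then picked it up again and hung it by its handle on the hook. It was hanging still with the gripper clear when I handed the job in at about 23 s; no verdict came back.

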